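Wind the belt tensioner and hold its arm open

ROBOT

A 6-joint arm with a two-finger parallel gripper is mounted at the origin on a cart in front of the work surface, level with it; the furniture and walls round the work are solid. World frame = base frame: x ahead of the robot, y to its left, z up, the work surface at z = 0. Lengths are in m, angles in rad, forces in N, time in s.
With the tool pointing down it reaches from about 0.25 to 0.775 m from the base axis. Payload 4 kg.
Tool frame: the origin (TCP) lies on the centre line of the jaws, within the pads' length; the fingertips stand 25 mm ahead of it and the grasp point (between the pads) lies 6 mm ahead of it; z points along the fingers, y is the line along which they close (so a half turn about z gives the same grasp; the last joint's range is limited). The gripper opens to 94 mm and grips with 3 to 60 N. Pads are 16 mm wide; open, the fingers measure 119 mm over their backs; the gripper's body (75 mm by 177 mm) begins 78 mm behind the grasp point.
Start: joints at [-1.283, 0.087, 1.371, -0, 1.684, -0.103], TCP at [0.21, -0.509, 0.231] pointing down, gripper open.
Joint ranges: [-3.1, 3.1], [-0.76, 2.03], [0.27, 2.55], [-1.08, 4.22], [0.17, 2.65], [-2.57, 2.57]. Speed limits (rad/s): [2.79, 2.79, 3.14, 3.14, 3.14, 3.14].

INTERFACE

Orientations are given as [roll, pitch, yaw] about the fixed x, y, z axes, in that order (R = Rz(yaw) Ry(pitch) Rx(roll)).
In Python, from bench import sensors, optics, ticket gives the robot as it stands.
- The arm moves only by the tool send_rows, never from a script. Its argument "rows" is a list of rows, each a list of 6 numbers: the shift along the world's x, y, z in mm, then the turn, a rotation vector about the world's x, y, z in rad. In form: [[x, y, z, wx, wy, wz], ...]. A call has 1 to 8 rows; each row shifts and turns the commanded pose from where the row before left it; what a row does not reach is not made up. A row lasts 1/12 s, in which the tool goes at most 41.7 mm and 7.16 degrees, less where a joint would pass 70% of its speed; a pose out of reach is approached as far as the arm can. A call is refused whole if a number of a shift passes 41.7 or a number of a turn 0.125, either way. A call with a gripper value outside its range is refused whole. "grip" is the finger opening in mm, from 0 to 94, set as the call begins (left out, the last holds). The fingers move at their own pace and stop on an object; the grip force is fixed at half the most. Time passes only in rows, so rows that do not move let the fingers close. It gives the time, the measured TCP pose, the force, the opening and the grip force at its end, in the units of the state.
- sensors.get_obs(): the state, without advancing time (a new reading comes with each control period).
- optics.snapshot(name): name is "side" or "top" or "wrist"; returns the picture (384x512x3 uint8, red, green, blue); there is no depth.
- optics.camera_model(name): a dict with "vertical_fov" (degrees; the focal length in pixels is half the picture's height over the tangent of half this angle, whatever the lens; pixels are square), "cx", "cy" (the principal point, pixels), "k1" (the pictures are not rectified: a ray, as slopes to the right and down, at radius r is drawn at 1 + k1 r^2 times it, then the intrinsics apply), "R" (3x3) and "t" (3): a world point X has camera coordinates R X + t. Camera axes: x right, y down, z forward; pixel columns grow to the right and rows downward; lengths in m; the calibration is good to about 2 mm. A picture is of the moment at which its call begins: read the wrist's pose just before it. camera_model takes no time and is no camera call; for the wrist camera it gives the pose at the moment of the call.
- ticket.close_job(): hands the job in; it is judged then, once.
The state is a dict: "time": time; "joint_positions": joint angles; "qvel": joint speeds; "joint_torque": joint torques, N m; "tool_pos": TCP position; "ee_rot": TCP orientation; "wrist_force": force on the tool from outside, world axes, zero at the start; "wrist_torque": the same for the moment, N m; "width": finger opening in m; "finger_force": force on a finger pad.
Only numpy, scipy, OpenCV 4.12 (cv2) and the standard library are available. Lean on these libraries where they do the work, as an engineer would, in place of code of your own. Each camera call takes 0.05 s, during which the arm holds its last target. There are 200 camera calls.

TASK

The belt of the small drive is off and a colleague is about to slip on a new one. Wind the wing key on top of the belt tensioner clockwise (seen from above), a part turn at a time, all the way to its stop; then take the upright pin at the end of the sprung tensioner arm, swing the arm counter-clockwise against its spring until it comes up against its stop, and finish while still holding it there: do not let go. Leave the vial, the timer and the screwdriver beside the drive where they are.

Things in the scene. Friction and masses are not known exactly. Their poses are not given: they have to be found in the camera images.
- drive_plate: aluminium plate 200 (x) x 300 (y) x 12 mm fixed on the worktop; origin under its centre. On it: two black belt pulleys (tops at 48 mm) on the -x half; the tensioner with its upright pivot axis at (0, -50) mm: arm hub, above it a dark spring drum (48 mm across, top at 71 mm) on a grey hanger at its +x -y side, on top the wing key; two 12 mm rubber posts (tops at 49 mm) bounding the arm's swing
- key_grip (a point): point on the tensioner's axis in the middle of the flat blade of the steel wing key, 100 mm above the worktop. The blade is 48 mm long (along this point's x), 10 mm thick (along its y) and 30 mm high (80 to 110 mm above the worktop), with only the drum (top at 71 mm) below. The point turns with the key
- wing_key (a joint): how far the key is wound: 0 unwound, 3.2 rad at its stop; grows as the key turns clockwise seen from above. At 0 the blade lies along the plate's x. Starts anywhere from 0 to 0.9 rad. Its spring makes it stiffer as it winds (0.17 to 0.26 N m); the key stays where it is left
- grip_pin (a point): point on the upright round steel pin (12 mm diameter) at the free end of the tensioner arm, 72 mm above the worktop and 110 mm from the pivot axis; the pin stands from 50 mm (18 mm collar below) to 92 mm and moves with the arm. The arm is a cage of two aluminium plates, 24 mm wide, top at 47 mm, two black wheels between them. This point's x points along the arm, outward
- tension_arm (a joint): angle of the sprung arm about the upright pivot axis: 0 at rest (arm points 70 degrees from the plate's +x towards its +y), 1.1 rad at its stop; grows counter-clockwise seen from above. A spring always pulls it back to 0: it takes about 2.3 N at the pin to start it and 5 N at the stop; let go, it swings back at once
- amber_vial: small brown glass vial with a black cap, 33 mm across, 60 mm high, standing on the worktop at the plate's +y end; origin under its centre
- timer: light-coloured square timer, 66 x 66 x 18 mm, lying at the plate's +y end, nearer the robot than the vial; origin under its centre
- screwdriver: screwdriver 211 mm long, 22 mm thick, lying along the far (+x) edge of the plate; origin under its centre

How it is judged:
By the outcome, as a careful person would: the job done as asked, in the order asked, and still so for the second after the job is handed in, while the arm keeps its last pose, push and grip.
It also fails if it takes over 72 s, if anything falls off the work surface, if the arm or the gripper's body presses on something with over 40 N, if the wrist force passes 120 N, or if a joint passes its speed limit or range.

## Working session

There is one attempt and no reset: what is moved stays moved. The work goes in short steps, Python scripts to look and compute and a tool call to move; the robot and the scene stay as the last step left them, time stands still between calls to the robot, and variables do not carry over. Pictures are saved under pics/ and viewed, at most 10 in all, crops included, and the job is handed in when it is done.

Besides the shell and the picture viewer there is one more tool, called as name(argument=value, ...) on one line, values as JSON. send_rows: Moves the arm, as the interface text tells. Its arguments: {"type":"object","properties":{"rows":{"type":"array"},"grip":{"type":"number"}},"required":["rows"]}

```bash
mkdir -p pics; cat > h.py <<'E'
import numpy as np, cv2
from bench import sensors, optics, ticket
def K(m):
    f=192/np.tan(np.radians(m["vertical_fov"])/2)
    return f,m["cx"],m["cy"],m["k1"],np.array(m["R"]),np.array(m["t"])
def proj(m,X):
    f,cx,cy,k,R,t=K(m); c=np.atleast_2d(X)@R.T+t; s=c[:,:2]/c[:,2:]
    s=s*(1+k*(s**2).sum(1,keepdims=True)); return s*f+[cx,cy]
def unproj(m,px,z):
    f,cx,cy,k,R,t=K(m); d=(np.atleast_2d(px)-[cx,cy])/f; s=d.copy()
    for _ in range(30): s=d/(1+k*(s**2).sum(1,keepdims=True))
    r=np.c_[s,np.ones(len(s))]@R; o=-R.T@t
    return o+r*((z-o[2])/r[:,2])[:,None]
E
python3 - <<'E'
from h import *
for n in("top","side"):
    im=optics.snapshot(n); m=optics.camera_model(n)
    cv2.imwrite(f"pics/{n}0.png",cv2.resize(im[:,:,::-1],(800,600),interpolation=cv2.INTER_CUBIC))
    print(n,m)
o=sensors.get_obs();print(o)
E
```

```text
top {'vertical_fov': 45.238992780646065, 'cx': 250.8524298525321, 'cy': 195.4135649594448, 'k1': -0.11682138274073395, 'R': array([[ 0.02477922, -0.99961069,  0.01282419],
       [-0.98921607, -0.02636985, -0.14407014],
       [ 0.14435223, -0.00911595, -0.98948438]]), 't': array([0.18094119, 0.57114175, 1.02949977])}
side {'vertical_fov': 57.78694601123727, 'cx': 255.6616288680637, 'cy': 188.2588504799229, 'k1': -0.05262297543792955, 'R': array([[-0.99680712, -0.0787304 ,  0.0133076 ],
       [-0.0619652 ,  0.65764024, -0.75077934],
       [ 0.05035755, -0.7492068 , -0.66041902]]), 't': array([ 0.60488321, -0.04777132,  1.02790175])}
{'time': 0.1, 'joint_positions': array([-1.28308899e+00,  8.79069688e-02,  1.37206235e+00,  9.59554058e-06,
        1.68360290e+00, -1.03089800e-01]), 'qvel': array([ 0.00133981, -0.00020767, -0.00373762, -0.00033643, -0.00075368,
       -0.00057943]), 'joint_torque': array([ 1.65254241e-03, -3.41252339e+01, -3.03301728e+01,  7.20374845e-02,
        3.04434844e-02, -1.10146188e-04]), 'tool_pos': array([ 0.20938982, -0.50811576,  0.22942772]), 'ee_rot': array([-3.13962459e+00, -2.13196946e-04,  3.90797997e-01]), 'wrist_force': array([-1.38356401,  0.23767183, -0.34433586]), 'wrist_torque': array([-0.00102605,  0.0283557 , -0.02557391]), 'finger_force': 0.0, 'width': 0.09381888021946928}
```

View pics/top0.png

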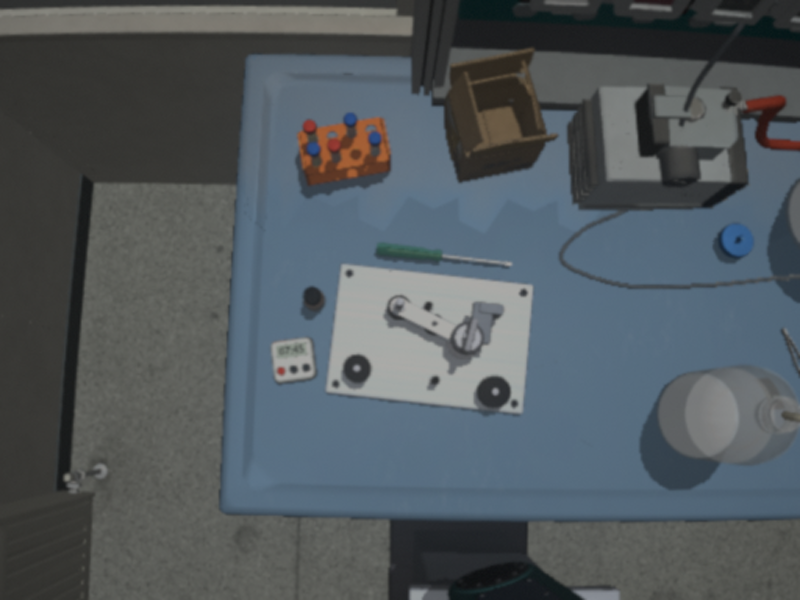

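View pics/side0.png

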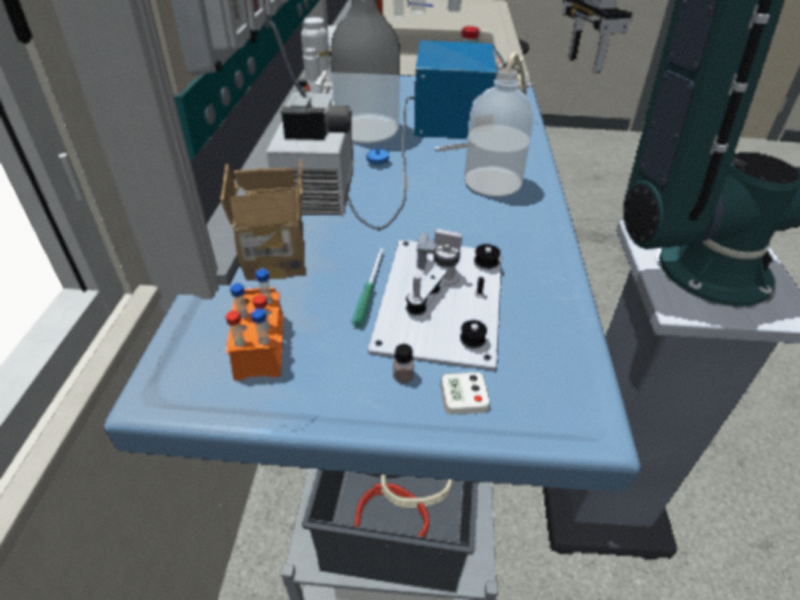

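The top view shows the plate with corners at about (341,264), (532,285), (522,413) and (327,393) in the 800-px picture. The tensioner drum is near (467,338), the pin end near (398,306), and the vial and timer are left of the plate.

```bash
cat > fit.py <<'E'
from h import *
from scipy.optimize import least_squares
m=optics.camera_model("top")
px=np.array([[341,264.5],[532.5,285],[522,413.5],[327,393]])*.64-.18
# corners: +x+y, +x-y, -x-y, -x+y
L=np.array([[.1,.15],[.1,-.15],[-.1,-.15],[-.1,.15]])
def w(p,l,z):
    c,s=np.cos(p[2]),np.sin(p[2]); l=np.atleast_2d(l)
    return np.c_[l@np.array([[c,s],[-s,c]])+p[:2],np.full(len(l),z)]
r=least_squares(lambda p:(proj(m,w(p,L,.012))-px).ravel(),[.5,0,0])
p=r.x
if __name__=="__main__":
    print(p,r.fun.round(1)); ax=w(p,[0,-.05],.1)[0]; print("axis",ax, "pin rest",w(p,[.11*np.cos(1.2217),-.05+.11*np.sin(1.2217)],.072))
    im=optics.snapshot("top")[:,:,::-1].copy()
    c=im[160:275,200:350]; c=cv2.resize(c,None,fx=5,fy=5,interpolation=cv2.INTER_CUBIC)
    def d(X,col):
        for u in (proj(m,X)+.5-[200,160])*5: cv2.circle(c,tuple(int(v) for v in u),3,col,-1)
    d(w(p,L,.012),(0,0,255)); d(w(p,[0,-.05],.11),(0,255,0)); d(w(p,[0,-.05],.071),(255,0,0))
    d(w(p,[.11*np.cos(1.2217),-.05+.11*np.sin(1.2217)],.092),(0,255,255))
    cv2.imwrite("pics/crop1.png",c)
E
python3 fit.py
```

```text
[ 0.52192158  0.13528348 -0.0794547 ] [-0.5 -0.5  0.8 -0.5  0.9  0.5 -1.2  0.5]
axis [0.51795302 0.08544123 0.1       ] pin rest [[0.56366389 0.1854938  0.072     ]]
```

View pics/crop1.png

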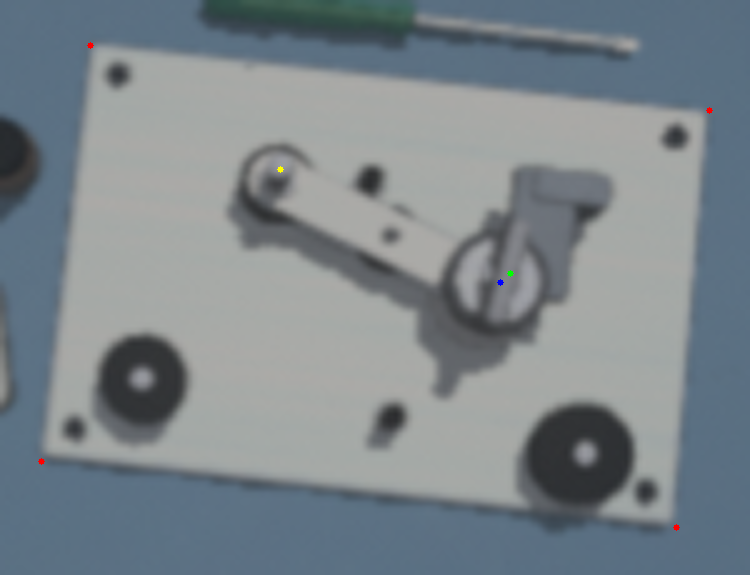

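```bash
python3 - <<'E'
from h import *
m=optics.camera_model("top"); s=optics.camera_model("side")
sc=lambda a:np.array(a)*.64-.18
print("bottle base side",unproj(s,sc([[496,182],[465,175],[527,180]]),0).round(3))
print("top cap",[unproj(m,sc([780,415]),z).round(3) for z in(0.15,.2,.25,.3)])
for X in([.4,-.25,.2],[.4,-.25,.3]): print(proj(s,X)/.64)
print("bottle cap side",[unproj(s,sc([510,72]),z).round(3) for z in(.15,.2,.25,.3)])
print("table edge near", unproj(m,sc([[400,505],[700,515]]),0).round(3))
E
```

```text
bottle base side [[ 0.404 -0.289  0.   ]
 [ 0.476 -0.314  0.   ]
 [ 0.33  -0.306  0.   ]]
top cap [array([[ 0.414, -0.336,  0.15 ]]), array([[ 0.413, -0.308,  0.2  ]]), array([[ 0.413, -0.279,  0.25 ]]), array([[ 0.413, -0.251,  0.3  ]])]
[[511.07553442 105.07893051]]
[[518.35537105  55.0772372 ]]
bottle cap side [array([[ 0.369, -0.601,  0.15 ]]), array([[ 0.387, -0.451,  0.2  ]]), array([[ 0.406, -0.302,  0.25 ]]), array([[ 0.424, -0.152,  0.3  ]])]
table edge near [[ 0.271  0.176 -0.   ]
 [ 0.26  -0.286  0.   ]]
```

send_rows(rows=[[0,0,38,0,0,0.1],[0,0,38,0,0,0.12],[0,0,38,0,0,0.12],[0,0,38,0,0,0.12],[18,35,0,0,0,0.12],[18,35,0,0,0,0.12],[18,35,0,0,0,0.12],[18,35,0,0,0,0.12]])

```text
time: 0.82
tool_pos: [0.2819, -0.3673, 0.3823]
ee_rot: [3.142, -0.0, 1.336]
wrist_force: [-0.3, -0.0, 0.1]
width: 0.0938
finger_force: 0.0
```

send_rows(rows=[[18,35,0,0,0,0.12],[18,35,0,0,0,0.12],[18,35,0,0,0,0.12],[18,35,0,0,0,0.12],[18,35,0,0,0,0.12],[18,35,0,0,0,0.12],[18,35,0,0,0,0.12],[18,35,0,0,0,0.12]])

```text
time: 1.48
tool_pos: [0.4258, -0.0866, 0.3824]
ee_rot: [3.141, 0.0, 2.297]
wrist_force: [0.7, -0.6, -0.1]
width: 0.094
finger_force: 0.0
```

send_rows(rows=[[18,35,0,0,0,0.12],[18,35,0,0,0,0.12],[18,34,0,0,0,0.12],[18,34,-10,0,0,0.12],[18,34,-10,0,0,0.12],[0,0,-40,0,0,0.03],[0,0,-40,0,0,0],[0,0,-30,0,0,0]], grip=60)

```text
time: 2.15
tool_pos: [0.5147, 0.0845, 0.2487]
ee_rot: [-3.141, -0.004, 2.923]
wrist_force: [0.3, -0.5, -0.5]
width: 0.06
finger_force: 0.0
```

```bash
python3 - <<'E'
from h import *
from fit import p,w
print(sensors.get_obs()["tool_pos"],sensors.get_obs()["ee_rot"])
m=optics.camera_model("wrist"); im=optics.snapshot("wrist")[:,:,::-1].copy()
np.save("wm.npy",m,allow_pickle=True)
c=cv2.resize(im,(800,600),interpolation=cv2.INTER_CUBIC)
pin=[.11*np.cos(1.2217),-.05+.11*np.sin(1.2217)]
for X,col in((w(p,[0,-.05],.11),(0,255,0)),(w(p,[0,-.05],.071),(255,0,0)),(w(p,pin,.092),(0,255,255)),(w(p,pin,.05),(255,255,0))):
    u=proj(m,X)[0]; print(u); cv2.circle(c,tuple(int(v) for v in (u+.5)/.64),4,col,-1)
cv2.imwrite("pics/w1.png",c)
E
```

```text
[0.5147188  0.08447323 0.24867448] [-3.14056515 -0.00364654  2.92292976]
[257.68616911 189.23973794]
[257.57747809 181.31481554]
[347.17356624 203.94729392]
[337.29000471 194.45583593]
```

View pics/w1.png

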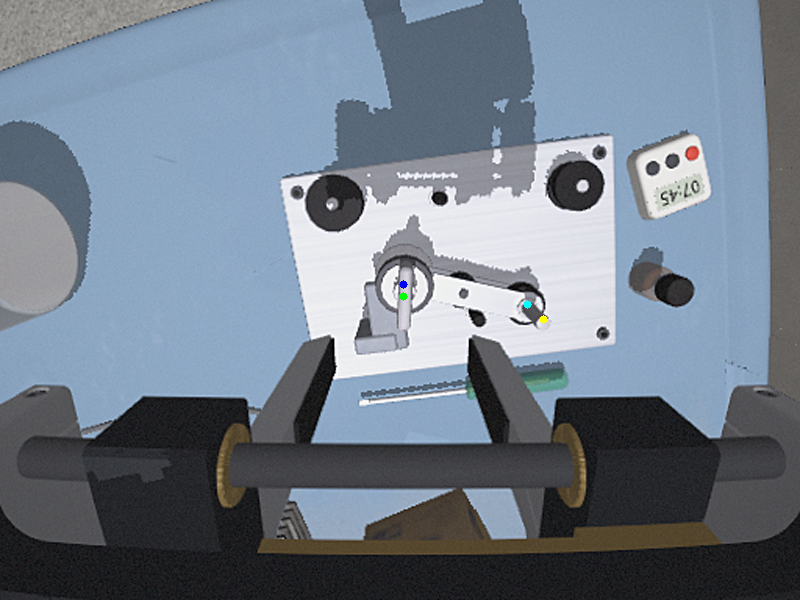

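The wrist view shows the fit is good. The blade top runs from about (405,262) to (404,328), and the predicted axis (403,296) and pin top (544,320) fall on the real ones.

```bash
python3 - <<'E'
from h import *
from fit import p,w
m=np.load("wm.npy",allow_pickle=True).item(); im=optics.snapshot("wrist")
q=unproj(m,np.array([[405,262],[404.5,328]])*.64-.5,.11); d=q[1]-q[0]; print(q,q.mean(0),np.hypot(*d[:2]),np.arctan2(d[1],d[0]))
# corners refit
c=im[155:230,235:290][:,:,::-1]; cv2.imwrite("pics/w1c.png",cv2.resize(c,None,fx=8,fy=8,interpolation=cv2.INTER_NEAREST))
E
```

```text
[[0.49402855 0.09185102 0.11      ]
 [0.54114079 0.08112481 0.11      ]] [0.51758467 0.08648791 0.11      ] 0.04831784694850568 -0.2238577386030969
```

View pics/w1c.png

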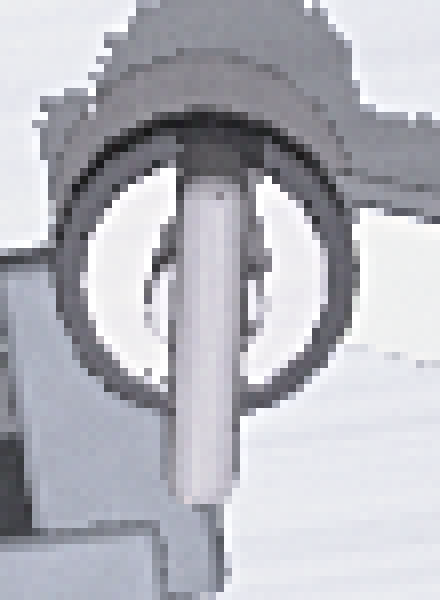

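The crop shows the blade top from about (213,180) to (203,500), i.e. picture pixels (261.1,177) and (259.9,217).

```bash
python3 - <<'E'
from h import *
from fit import p,w
m=np.load("wm.npy",allow_pickle=True).item()
q=unproj(m,np.array([[261.1,177],[259.9,217]]),.11); d=q[1]-q[0]; print(q,q.mean(0),np.hypot(*d[:2]),np.arctan2(d[1],d[0]))
E
```

```text
[[0.50523442 0.09207789 0.11      ]
 [0.55041009 0.08085767 0.11      ]] [0.52782226 0.08646778 0.11      ] 0.04654819708443532 -0.24344267365567565
```

The crop came from a later picture than the saved camera model because the arm was still settling. I'll redo it with a matched pair.

```bash
python3 - <<'E'
from h import *
from fit import p,w
m=optics.camera_model("wrist"); im=optics.snapshot("wrist"); m2=optics.camera_model("wrist")
print(np.abs(m["t"]-m2["t"]).max(), sensors.get_obs()["tool_pos"],sensors.get_obs()["ee_rot"])
np.save("wm.npy",m,allow_pickle=True); cv2.imwrite("pics/raw2.png",im[:,:,::-1])
q=unproj(m,np.array([[261.1,177],[259.9,217]]),.11); d=q[1]-q[0]; print(q.mean(0),np.hypot(*d[:2]),np.arctan2(d[1],d[0]))
pin=[.11*np.cos(1.2217),-.05+.11*np.sin(1.2217)]
x0,y0=165,70; c=cv2.resize(im[y0:y0+160,x0:x0+240,::-1],None,fx=3.3,fy=3.3,interpolation=cv2.INTER_CUBIC)
def d(l,z,col):
    for u in (proj(m,w(p,l,z))-[x0,y0]+.5)*3.3: cv2.circle(c,tuple(int(v) for v in u),2,col,-1)
d([0,-.05],.11,(0,255,0)); d(pin,.092,(0,0,255)); d([[.1,.15],[-.1,-.15],[-.1,.15]],.012,(0,0,255))
a=np.linspace(0,6.28,24); d(np.c_[.024*np.cos(a),-.05+.024*np.sin(a)],.071,(255,0,0))
cv2.imwrite("pics/w2.png",c)
E
```

```text
0.0037584575145949706 [0.51373387 0.08350366 0.24920181] [-3.1395919  -0.00744455  2.9210769 ]
[0.52203562 0.08573532 0.11      ] 0.045726748643157705 -0.24511251344182583
```

View pics/w2.png

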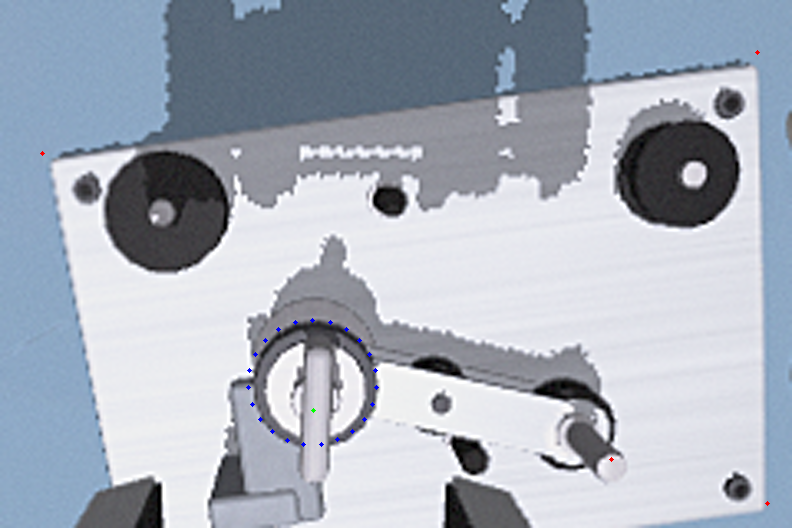

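The overlay agrees to about 1 mm at the drum, blade and pin. The blade top runs from (320,347) to (313,481) in the crop.

```bash
python3 - <<'E'
from h import *
from fit import p,w
m=np.load("wm.npy",allow_pickle=True).item()
f=lambda a:np.array(a)/3.3+[165,70]-.5
q=unproj(m,f([[320,347],[313,481]]),.11); d=q[1]-q[0]; print(q.mean(0),np.hypot(*d[:2]),np.arctan2(d[1],d[0]))
print("drum",unproj(m,f([[316,384]]),.071),"pin",unproj(m,f([[612,464]]),.092))
print(sensors.get_obs()["tool_pos"],sensors.get_obs()["ee_rot"],w(p,[0,-.05],.1))
E
```

```text
[0.51974284 0.08612684 0.11      ] 0.04627929474037591 -0.26669564176694127
drum [[0.51835344 0.08666196 0.071     ]] pin [[0.56558435 0.18543691 0.092     ]]
[0.51373387 0.08350366 0.24920181] [-3.1395919  -0.00744455  2.9210769 ] [[0.51795302 0.08544123 0.1       ]]
```

send_rows(rows=[[5,2.5,-20,0,0,-0.03],[0,0,-30,0,0,0],[0,0,-30,0,0,0],[0,0,-30,0,0,0],[0,0,-20,0,0,0],[0,0,-11,0,0,0],[0,0,0,0,0,0],[0,0,0,0,0,0]], grip=40)

```text
time: 2.97
tool_pos: [0.5221, 0.0859, 0.114]
ee_rot: [3.14, 0.003, 2.89]
wrist_force: [0.5, 0.2, 0.5]
width: 0.04
finger_force: 0.0
```

send_rows(rows=[[-2,0,-5,0,0,0],[0,0,0,0,0,0],[0,0,0,0,0,0]])

```text
time: 3.22
tool_pos: [0.5192, 0.086, 0.1079]
ee_rot: [3.141, 0.002, 2.891]
wrist_force: [0.4, 0.5, -0.8]
width: 0.04
finger_force: 0.0
```

send_rows(rows=[[0,0,0,0,0,0],[0,0,0,0,0,0],[0,0,0,0,0,0],[0,0,0,0,0,0],[0,0,0,0,0,0],[0,0,0,0,0,0]], grip=0)

```text
time: 3.72
tool_pos: [0.5186, 0.086, 0.1067]
ee_rot: [3.141, 0.0, 2.891]
wrist_force: [0.4, 0.4, 1.0]
width: 0.0166
finger_force: 30.0
```

send_rows(rows=[[0,0,0,0,0,0],[0,0,0,0,0,0],[0,0,0,0,0,0]])

```text
time: 3.97
tool_pos: [0.5186, 0.086, 0.1067]
ee_rot: [3.141, 0.0, 2.891]
wrist_force: [-0.6, 0.5, 1.1]
width: 0.0167
finger_force: 30.0
```

```bash
python3 - <<'E'
from h import *
for _ in range(2):
    o=sensors.get_obs();print(o["width"],o["finger_force"],o["wrist_force"],o["wrist_torque"])
    m=optics.camera_model("wrist"); im=optics.snapshot("wrist")
cv2.imwrite("pics/w3.png",cv2.resize(im[120:340,120:400,::-1],None,fx=2.7,fy=2.7,interpolation=cv2.INTER_CUBIC))
E
```

```text
0.01667740449544402 30.000452399253845 [-0.64135191  0.48581673  1.10050088] [ 0.10679479 -0.11384677  0.03471036]
0.015846540001219666 30.000398755073547 [-0.1791715   0.22512898  0.89046817] [ 0.07806449 -0.1570903  -0.07012179]
```

View pics/w3.png

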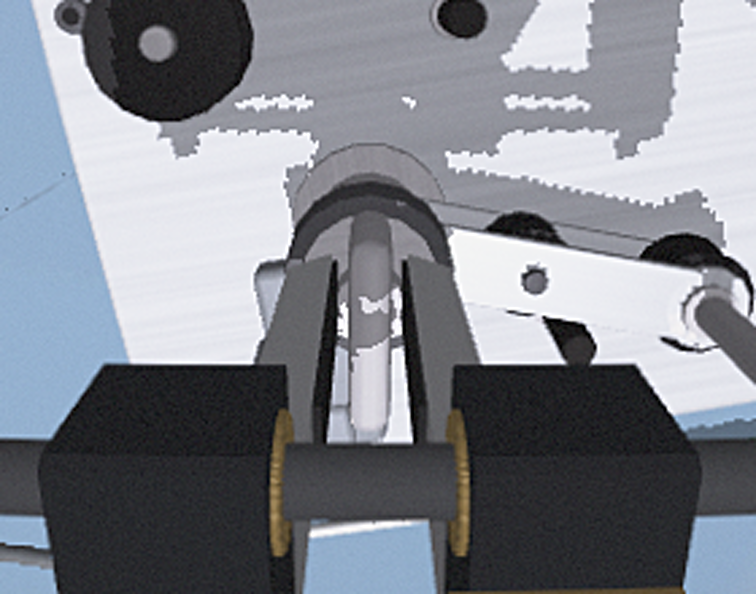

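The fingers are stopped at 16 mm with gaps beside the blade, so they are probably clamping the key's boss just under it. I'll reopen, rise 8 mm and close again.

send_rows(rows=[[0,0,0,0,0,0],[0,0,0,0,0,0],[0,0,8,0,0,0],[0,0,0,0,0,0]], grip=30)

```text
time: 4.4
tool_pos: [0.5191, 0.0859, 0.1158]
ee_rot: [3.141, 0.002, 2.891]
wrist_force: [0.5, 1.0, 0.2]
width: 0.0299
finger_force: 0.0
```

send_rows(rows=[[0,0,0,0,0,0],[0,0,0,0,0,0],[0,0,0,0,0,0],[0,0,0,0,0,0],[0,0,0,0,0,0],[0,0,0,0,0,0]], grip=0)

```text
time: 4.9
tool_pos: [0.5185, 0.0861, 0.1144]
ee_rot: [3.141, -0.0, 2.891]
wrist_force: [0.5, 1.3, -0.5]
width: 0.0097
finger_force: 30.0
```

Now the width is 9.7 mm, so the fingers are on the blade. Winding clockwise.

send_rows(rows=[[0,0,0,0,0,-0.06],[0,0,0,0,0,-0.1],[0,0,0,0,0,-0.1],[0,0,0,0,0,-0.1],[0,0,0,0,0,-0.1],[0,0,0,0,0,-0.1],[0,0,0,0,0,-0.1],[0,0,0,0,0,-0.1]])

```text
time: 5.57
tool_pos: [0.5192, 0.0872, 0.1144]
ee_rot: [3.139, -0.001, 2.127]
wrist_force: [3.3, 2.8, -1.7]
width: 0.01
finger_force: 30.0
```

```bash
python3 -c "
from h import *
o=sensors.get_obs();print(o['wrist_torque'],o['ee_rot'],o['width'],o['tool_pos'],o['joint_positions'])"
```

```text
[ 0.60179465 -0.56145617  0.20773369] [ 3.13854427e+00 -1.08994080e-03  2.12707764e+00] 0.009969935954006465 [0.519236   0.08719263 0.11440051] [ 0.05716017  0.0859631   1.60504031  0.00243429  1.44843482 -0.499414  ]
```

send_rows(rows=[[0,0,0,0,0,-0.1],[0,0,0,0,0,-0.1],[0,0,0,0,0,-0.1],[0,0,0,0,0,-0.1],[0,0,0,0,0,-0.1],[0,0,0,0,0,-0.1],[0,0,0,0,0,-0.1],[0,0,0,0,0,0]])

```text
time: 6.23
tool_pos: [0.5205, 0.0874, 0.1144]
ee_rot: [3.137, -0.004, 1.428]
wrist_force: [5.8, 4.1, -3.9]
width: 0.0097
finger_force: 30.0
```

```bash
python3 -c "
from h import *
o=sensors.get_obs();print(o['wrist_torque'],o['ee_rot'],o['width'],o['tool_pos'],o['joint_positions'])"
```

```text
[ 0.75364582 -1.12028796 -0.01964468] [ 3.13698771 -0.00369346  1.42840823] 0.00969251643881015 [0.52049553 0.08740512 0.11440974] [0.05724693 0.08654183 1.60440445 0.00272827 1.44540087 0.19930942]
```

Side force is building from a slight centring error, so I'll release, recentre and regrip.

send_rows(rows=[[0,0,0,0,0,0],[0,0,0,0,0,0],[1.5,1,0,0,0,0],[0,0,0,0,0,0]], grip=26)

```text
time: 6.57
tool_pos: [0.52, 0.0869, 0.1145]
ee_rot: [-3.141, 0.0, 1.431]
wrist_force: [0.0, -0.1, -0.5]
width: 0.0257
finger_force: 0.0
```

send_rows(rows=[[0,0,0,0,0,0],[0,0,0,0,0,0],[0,0,0,0,0,0],[0,0,0,0,0,0],[0,0,0,0,0,0]], grip=0)

```text
time: 6.98
tool_pos: [0.5205, 0.0868, 0.1145]
ee_rot: [3.14, 0.0, 1.43]
wrist_force: [1.8, -1.5, -2.2]
width: 0.01
finger_force: 30.0
```

send_rows(rows=[[0,0,0,0,0,-0.06],[0,0,0,0,0,-0.1],[0,0,0,0,0,-0.1],[0,0,0,0,0,-0.1],[0,0,0,0,0,-0.1],[0,0,0,0,0,-0.1],[0,0,0,0,0,-0.1],[0,0,0,0,0,-0.1]])

```text
time: 7.65
tool_pos: [0.5212, 0.0864, 0.1146]
ee_rot: [3.139, -0.002, 0.666]
wrist_force: [4.8, -1.5, -1.8]
width: 0.0096
finger_force: 30.1
```

```bash
python3 -c "
from h import *
o=sensors.get_obs();print(o['wrist_torque'],o['ee_rot'],o['width'],o['tool_pos'],o['joint_positions'])"
```

```text
[-0.26325375 -0.80065684  0.23850372] [ 3.13875323e+00 -1.56135587e-03  6.66466445e-01] 0.009647589745579813 [0.52122436 0.08639534 0.11455571] [ 5.78170127e-02  8.96158698e-02  1.60076998e+00 -1.44764755e-03
  1.44830249e+00  9.62323910e-01]
```

send_rows(rows=[[0.5,0,0,0,0,-0.1],[0.5,0,0,0,0,-0.1],[0,0,0,0,0,-0.1],[0,0,0,0,0,-0.1],[0,0,0,0,0,-0.1],[0,0,0,0,0,-0.1],[0,0,0,0,0,-0.06],[0,0,0,0,0,0]])

```text
time: 8.32
tool_pos: [0.5215, 0.0857, 0.1145]
ee_rot: [3.139, -0.001, 0.01]
wrist_force: [3.0, -3.6, -1.9]
width: 0.0095
finger_force: 30.0
```

```bash
python3 -c "
from h import *
o=sensors.get_obs();print(o['wrist_torque'],o['ee_rot'],o['width'],o['tool_pos'],o['joint_torque'])"
```

```text
[-0.62757571 -0.56336301  0.11881611] [ 3.13895661e+00 -1.18061096e-03  9.86120692e-03] 0.009483496568765728 [0.52154675 0.08572426 0.11454115] [  2.20522709 -33.56843948 -28.45701456   1.33610867   0.77197613
   0.54876784]
```

send_rows(rows=[[0,0,0,0,0,-0.04],[0,0,0,0,0,-0.04],[0,0,0,0,0,0]])

```text
time: 8.57
tool_pos: [0.5215, 0.0856, 0.1145]
ee_rot: [3.139, -0.001, -0.069]
wrist_force: [2.9, -3.4, -1.4]
width: 0.0096
finger_force: 30.0
```

```bash
python3 -c "
from h import *
o=sensors.get_obs();print(o['wrist_torque'],o['ee_rot'],o['width'],o['tool_pos'],o['joint_torque'])"
```

```text
[-0.75275238 -0.4842075   0.13161098] [ 3.13888616e+00 -1.32561682e-03 -6.86987025e-02] 0.009588677272589784 [0.52153254 0.08563421 0.11453763] [  2.24822067 -33.56184483 -28.45645666   1.42568115   0.77107893
   0.44088107]
```

send_rows(rows=[[0,0,0,0,0,-0.03],[0,0,0,0,0,-0.03],[0,0,0,0,0,0],[0,0,0,0,0,0]])

```text
time: 8.9
tool_pos: [0.5215, 0.0856, 0.1145]
ee_rot: [3.139, -0.001, -0.128]
wrist_force: [2.8, -4.1, -2.0]
width: 0.0095
finger_force: 30.0
```

```bash
python3 -c "
from h import *
o=sensors.get_obs();print(o['wrist_torque'],o['ee_rot'],o['width'],o['tool_pos'],o['joint_torque'])"
```

```text
[-0.6863084  -0.52341707  0.1533137 ] [ 3.13886382e+00 -1.49194141e-03 -1.27544444e-01] 0.009521693435027304 [0.52154986 0.08556783 0.11452539] [  2.32577004 -33.55881214 -28.46637011   1.46549989   0.76250073
   0.20414286]
```

send_rows(rows=[[0,0,0,0,0,-0.03],[0,0,0,0,0,-0.03],[0,0,0,0,0,0],[0,0,0,0,0,0]])

```text
time: 9.23
tool_pos: [0.5215, 0.0855, 0.1146]
ee_rot: [3.139, -0.002, -0.187]
wrist_force: [2.1, -4.9, -2.2]
width: 0.0099
finger_force: 30.3
```

```bash
python3 -c "
from h import *
o=sensors.get_obs();print(o['wrist_torque'],o['ee_rot'],o['width'],o['tool_pos'],o['joint_torque'])"
```

```text
[-0.79459508 -0.5103579   0.37099468] [ 3.13873586e+00 -1.72948432e-03 -1.86785463e-01] 0.009860536991812734 [0.52154498 0.08553387 0.11455283] [  2.14392968 -33.53352427 -28.47011626   1.55712593   0.76694056
   0.44149356]
```

send_rows(rows=[[0,0,0,0,0,-0.03],[0,0,0,0,0,-0.03],[0,0,0,0,0,0],[0,0,0,0,0,0]])

```text
time: 9.57
tool_pos: [0.5215, 0.0855, 0.1145]
ee_rot: [3.139, -0.002, -0.246]
wrist_force: [2.3, -5.4, -2.1]
width: 0.0101
finger_force: 31.7
```

```bash
python3 -c "
from h import *
for i in range(3):
  o=sensors.get_obs();print(o['wrist_torque'],o['ee_rot'],o['width'],o['joint_torque'][5]);optics.snapshot('top')"
```

```text
[-0.80363472 -0.49626453  0.63840109] [ 3.13864173e+00 -1.91110762e-03 -2.46184781e-01] 0.010103039062496199 0.6318759173154831
[-0.84073124 -0.54365418  0.60482056] [ 3.13867650e+00 -1.93099314e-03 -2.46169595e-01] 0.010346312308511508 0.6178760714828968
[-0.76133166 -0.52549609  0.62204048] [ 3.13868148e+00 -1.93528849e-03 -2.46159010e-01] 0.010229412461384728 0.6155931204557419
```

Torque rose steeply (0.15, 0.37, 0.62 N m) with the blade starting to slip in the pads, so the key is at its stop. I'll release, rise and turn for the pin.

send_rows(rows=[[0,0,0,0,0,0],[0,0,0,0,0,0],[0,0,20,0,0,0],[0,0,35,0,0,0],[0,0,40,0,0,0.12],[0,0,40,0,0,0.12],[0,0,0,0,0,0.12],[0,0,0,0,0,0]], grip=40)

```text
time: 10.38
tool_pos: [0.522, 0.0877, 0.2534]
ee_rot: [-3.141, -0.007, 0.114]
wrist_force: [-0.4, -0.1, -0.9]
width: 0.0403
finger_force: 0.0
```

send_rows(rows=[[0,0,0,0,0,0.12],[0,0,0,0,0,0.12],[0,0,0,0,0,0.12],[0,0,0,0,0,0.12],[0,0,0,0,0,0.12],[0,0,0,0,0,0.12],[0,0,0,0,0,0],[0,0,0,0,0,0]])

```text
time: 11.05
tool_pos: [0.5201, 0.0872, 0.2477]
ee_rot: [-3.139, 0.002, 0.826]
wrist_force: [0.2, -0.2, -0.8]
width: 0.0401
finger_force: 0.0
```

```bash
python3 - <<'E'
from h import *
from fit import p,w
for _ in range(2): optics.snapshot("top")
m=optics.camera_model("wrist"); o=sensors.get_obs(); im=optics.snapshot("wrist")
print(o["tool_pos"],o["ee_rot"])
np.save("wm.npy",m,allow_pickle=True)
c=cv2.resize(im[:,:,::-1],(800,600),interpolation=cv2.INTER_CUBIC)
ax=np.array([.5200,.0868]); a=p[2]-3.2; b=np.array([np.cos(a),np.sin(a)])*.024
for xy,z in((ax+b,.11),(ax-b,.11),([.566,.186],.092)):
    u=proj(m,[*xy,z])[0]; print(u); cv2.circle(c,tuple(int(v) for v in (u+.5)/.64),2,(0,0,255),-1)
cv2.imwrite("pics/w4.png",c)
E
```

```text
[0.52047492 0.08710171 0.24840882] [-3.13992643e+00  1.39616779e-03  8.27634588e-01]
[238.58466896 199.48757502]
[274.29057538 175.6025628 ]
[225.48918779  90.16814796]
```

View pics/w4.png

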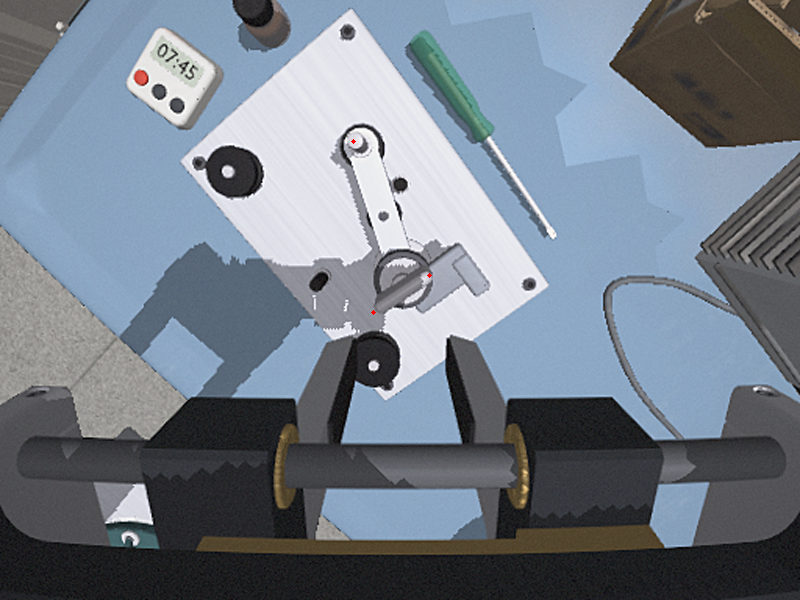

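The wrist view shows the pin top at (354,141), on its prediction, and the blade lying along the predicted stop line (373,311)-(429,275). One crop will confirm the blade angle.

```bash
python3 - <<'E'
from h import *
c=cv2.imread("pics/w4.png")[230:330,340:470]
cv2.imwrite("pics/w4c.png",cv2.resize(c,None,fx=6,fy=6,interpolation=cv2.INTER_CUBIC))
E
```

```text
(no output)
```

View pics/w4c.png

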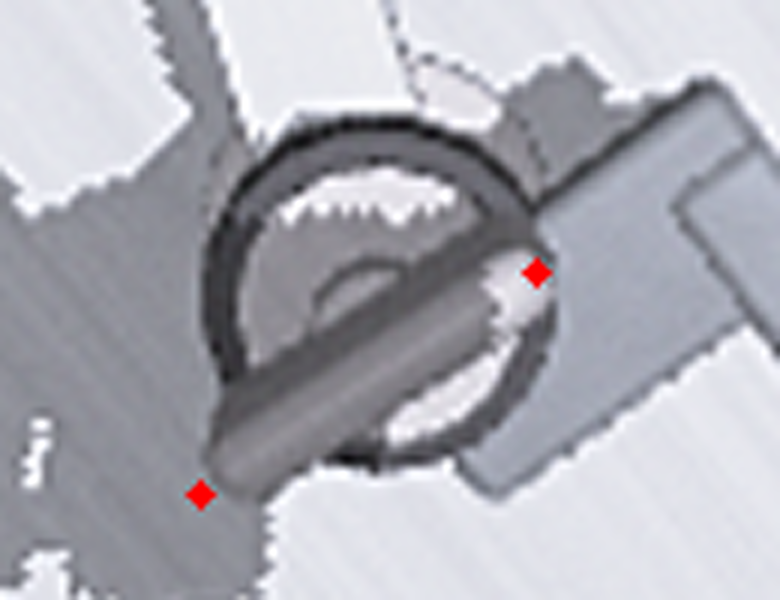

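The crop shows the blade top face from (237,478) to (537,280), a slope of 33.4°. That matches the predicted stop direction, so the key is fully wound. Now to the pin.

send_rows(rows=[[11,25,0,0,0,0.08],[12,25,0,0,0,0.08],[12,25,0,0,0,0.08],[11,24,-10,0,0,0.08],[0,0,-30,0,0,0],[0,0,-30,0,0,0],[0,0,-20,0,0,0],[0,0,0,0,0,0]])

```text
time: 11.87
tool_pos: [0.5638, 0.1855, 0.153]
ee_rot: [-3.132, 0.007, 1.15]
wrist_force: [0.3, -0.4, -0.6]
width: 0.0401
finger_force: 0.0
```

send_rows(rows=[[0,0,0,0,0,0],[0,0,0,0,0,0]])

```text
time: 12.03
tool_pos: [0.5678, 0.1861, 0.1612]
ee_rot: [3.14, -0.002, 1.15]
wrist_force: [0.4, 0.6, 0.4]
width: 0.0399
finger_force: 0.0
```

send_rows(rows=[[-1,0,-20,0,0,0],[0,0,-20,0,0,0],[0,0,-20,0,0,0],[0,0,-10,0,0,0],[0,0,0,0,0,0],[0,0,0,0,0,0],[0,0,0,0,0,0]])

```text
time: 12.62
tool_pos: [0.5674, 0.1862, 0.0919]
ee_rot: [3.138, -0.002, 1.151]
wrist_force: [1.2, 0.2, -0.0]
width: 0.0402
finger_force: 0.0
```

send_rows(rows=[[-1,0,-8,0,0,0],[0,0,0,0,0,0],[0,0,0,0,0,0],[0,0,0,0,0,0]])

```text
time: 12.95
tool_pos: [0.5651, 0.186, 0.0817]
ee_rot: [3.141, -0.0, 1.151]
wrist_force: [-0.1, -0.4, -0.3]
width: 0.0401
finger_force: 0.0
```

send_rows(rows=[[0,0,0,0,0,0],[0,0,0,0,0,0],[0,0,0,0,0,0],[0,0,0,0,0,0],[0,0,0,0,0,0],[0,0,0,0,0,0]], grip=0)

```text
time: 13.45
tool_pos: [0.5657, 0.1858, 0.0816]
ee_rot: [3.14, -0.0, 1.151]
wrist_force: [1.8, -0.5, 0.1]
width: 0.0115
finger_force: 30.0
```

Holding the pin (11.5 mm). Computing the arc.

```bash
python3 - <<'E'
import numpy as np
a=1.141+np.arange(0,1.16,.055); P=110*np.c_[np.cos(a),np.sin(a)]
print(np.diff(P,axis=0).round(1).tolist())
E
```

```text
[[-5.6, 2.4], [-5.7, 2.1], [-5.8, 1.7], [-5.9, 1.4], [-5.9, 1.1], [-6.0, 0.8], [-6.0, 0.4], [-6.0, 0.1], [-6.0, -0.2], [-6.0, -0.6], [-6.0, -0.9], [-5.9, -1.2], [-5.8, -1.5], [-5.8, -1.9], [-5.6, -2.2], [-5.5, -2.5], [-5.4, -2.8], [-5.2, -3.1], [-5.0, -3.4], [-4.8, -3.6], [-4.6, -3.9]]
```

send_rows(rows=[[-5.6,2.4,0,0,0,0.055],[-5.7,2.1,0,0,0,0.055],[-5.8,1.7,0,0,0,0.055],[-5.9,1.4,0,0,0,0.055],[-5.9,1.1,0,0,0,0.055],[-6.0,0.8,0,0,0,0.055],[-6.0,0.4,0,0,0,0.055]])

```text
time: 14.03
tool_pos: [0.5247, 0.1955, 0.0816]
ee_rot: [3.139, 0.001, 1.538]
wrist_force: [3.2, -0.7, -1.9]
width: 0.0116
finger_force: 30.0
```

send_rows(rows=[[-6.0,0.1,0,0,0,0.055],[-6.0,-0.2,0,0,0,0.055],[-6.0,-0.6,0,0,0,0.055],[-6.0,-0.9,0,0,0,0.055],[-5.9,-1.2,0,0,0,0.055],[-5.8,-1.5,0,0,0,0.055],[0,0,0,0,0,0]])

```text
time: 14.62
tool_pos: [0.4888, 0.1909, 0.0816]
ee_rot: [3.14, 0.002, 1.867]
wrist_force: [3.9, -1.2, -2.2]
width: 0.0111
finger_force: 30.0
```

send_rows(rows=[[-5.8,-1.9,0,0,0,0.055],[-5.6,-2.2,0,0,0,0.055],[-5.5,-2.5,0,0,0,0.055],[-5.4,-2.8,0,0,0,0.055],[-5.2,-3.1,0,0,0,0.055],[-5.0,-3.4,0,0,0,0.055],[0,0,0,0,0,0],[0,0,0,0,0,0]])

```text
time: 15.28
tool_pos: [0.4572, 0.1756, 0.0816]
ee_rot: [3.139, 0.002, 2.193]
wrist_force: [4.8, 0.0, -4.7]
width: 0.0117
finger_force: 30.0
```

```bash
python3 - <<'E'
from h import *
from fit import p
o=sensors.get_obs(); d=o["tool_pos"][:2]-[.52,.0865]; print(np.hypot(*d),np.arctan2(d[1],d[0])-p[2]-1.2217,o["wrist_force"],o["tool_pos"],o["width"])
E
```

```text
0.10899115996574188 1.0429201472033547 [ 4.75656432  0.01827262 -4.74602831] [0.4571728  0.17556074 0.08158913] 0.011700658077281085
```

send_rows(rows=[[-2.4,-1.8,0,0,0,0.027],[-2.4,-1.9,0,0,0,0.027],[0,0,0,0,0,0],[0,0,0,0,0,0]])

```text
time: 15.62
tool_pos: [0.4526, 0.1722, 0.0816]
ee_rot: [3.139, 0.001, 2.247]
wrist_force: [5.7, 0.3, -4.9]
width: 0.0114
finger_force: 30.0
```

send_rows(rows=[[-1.6,-1.4,0,0,0,0.02],[0,0,0,0,0,0],[0,0,0,0,0,0]])

```text
time: 15.87
tool_pos: [0.4523, 0.1719, 0.0816]
ee_rot: [3.135, 0.001, 2.267]
wrist_force: [9.9, 3.8, -7.3]
width: 0.0117
finger_force: 30.0
```

```bash
python3 - <<'E'
from h import *
from fit import p
o=sensors.get_obs(); d=o["tool_pos"][:2]-[.52,.0865]; print(np.hypot(*d),np.arctan2(d[1],d[0])-p[2]-1.2217,o["wrist_force"],o["tool_pos"],o["width"])
E
```

```text
0.10897902180646672 1.0989871013131045 [ 9.92379236  3.763663   -7.34086919] [0.45228831 0.1718906  0.08163357] 0.011672568743138066
```

Position has stopped advancing at 1.099 rad and the force doubled, so the arm is at its stop. I'll add a touch more push and settle.

send_rows(rows=[[-0.6,-0.5,0,0,0,0],[0,0,0,0,0,0],[0,0,0,0,0,0],[0,0,0,0,0,0],[0,0,0,0,0,0],[0,0,0,0,0,0]])

```text
time: 16.37
tool_pos: [0.4522, 0.1718, 0.0816]
ee_rot: [3.133, 0.001, 2.267]
wrist_force: [10.5, 4.6, -8.0]
width: 0.011
finger_force: 30.0
```

```bash
python3 - <<'E'
from h import *
im=optics.snapshot("top")[130:290,170:370,::-1]
cv2.imwrite("pics/end.png",cv2.resize(im,None,fx=3.7,fy=3.7,interpolation=cv2.INTER_CUBIC))
o=sensors.get_obs(); print(o["wrist_force"],o["tool_pos"],o["width"],o["finger_force"])
E
```

```text
[10.77056263  4.41355477 -8.49521253] [0.45219015 0.1718132  0.08164341] 0.01132194393867236 30.00774174928665
```

View pics/end.png

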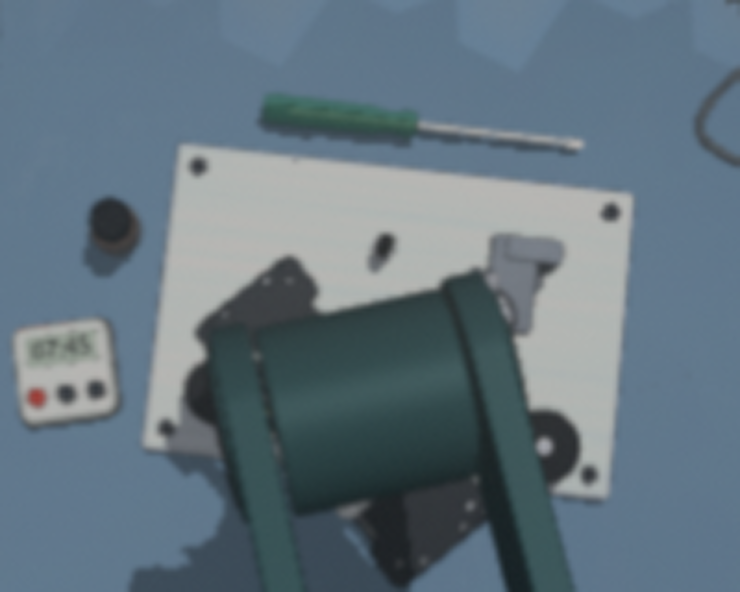

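The final top view shows the vial (112,222), timer (65,370) and screwdriver undisturbed. The tensioner arm has left its rest position and the gripper is holding it. Handing in.

```bash
python3 -c "
from bench import ticket
print(ticket.close_job())"
```

```text
the job is handed in; nothing more can be done
None
```

I wound the key clockwise to its stop, swung the tensioner arm counter-clockwise to its stop (about 1.10 rad), and handed the job in at about 16 s with the gripper still holding the pin; the vial, timer and screwdriver were not touched.

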